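Set out a pressure test cell beside the pocket scale

ROBOT

A 7-joint arm with a two-finger parallel gripper is mounted at the origin on the work surface. World frame = base frame: x ahead of the robot, y to its left, z up, the work surface at z = 0. Lengths are in m, angles in rad, forces in N, time in s.
With the tool pointing down it reaches from about 0.4 to 0.85 m from the base axis. Payload 10.4 kg.
Tool frame: the origin (TCP) lies midway between the tips of the shut fingers; the grasp point (between the pads) lies 19 mm behind it; z points along the fingers, y is the line along which they close (so a half turn about z gives the same grasp; the last joint's range is limited). The gripper opens to 85 mm and grips with 20 to 120 N. Pads are 22 mm wide; open, the fingers measure 114 mm over their backs; the gripper's body (76 mm by 85 mm) begins 54 mm behind the grasp point. The pads swing forward as they close: fully open they stand 13 mm farther back than shut.
Start: joints at [-1.203, 0.332, -0.065, 1.46, 0.022, 1.35, -0.088], TCP at [0.238, 0.578, 0.231] pointing down, gripper open.
Joint ranges: [-2.6, 2.6], [-0.5, 2.12], [-1.47, 1.34], [0.16, 2.42], [-1.27, 4.41], [0.06, 2.06], [-2.6, 2.6]. Speed limits (rad/s): [2.22, 2.22, 2.79, 2.79, 3.14, 3.14, 3.14].

INTERFACE

Orientations are given as a unit quaternion [x, y, z, w].
In Python, from workcell import env gives the robot as it stands.
- The arm moves only by the tool send_rows, never from a script. Its argument "increments" is a list of rows, each an object of numbers: "x", "y", "z": the shift along the tool's x, y, z in m; "spin": the turn about the tool's z in rad; "grip": the opening, from -1 (shut) to 1 (fully open). A call has exactly 10 rows; each row is the pose to reach, as a shift and turn from the pose commanded when the call began, along the tool's axes at that moment; what a row does not reach only later rows make up. A row lasts 1/8 s, in which the tool goes at most 62.5 mm and 10.7 degrees, less where a joint would pass 70% of its speed; a pose out of reach is approached as far as the arm can. A call with a gripper value outside its range is refused whole. The fingers move at their own pace and stop on an object; "grip_force" is the grip in N (left out, the last holds). Time passes only in rows, so rows that repeat a pose let the fingers close, or fill a call up. It gives the time, the measured TCP pose, the force, the opening and the grip force at its end, in the units of the state.
- env.observe(): the state, without advancing time (a new reading comes with each control period).
- env.snapshot(name): name is "side" or "top"; returns a dict with "frame" (384x512x3 uint8, red, green, blue), "depth" (384x512 float32, m along the optical axis (not along the pixel's ray), 0 where there is no reading), "vertical_fov" (degrees; the focal length in pixels is half the picture's height over the tangent of half this angle, whatever the lens; pixels are square), "cx", "cy" (the principal point, pixels), "k1" (the pictures are not rectified: a ray, as slopes to the right and down, at radius r is drawn at 1 + k1 r^2 times it, then the intrinsics apply), "rvec" (rotation vector, rad) and "tvec" (3), from world to camera coordinates, as OpenCV has them. Camera axes: x right, y down, z forward; pixel columns grow to the right and rows downward; lengths in m; the calibration is good to about 2 mm. A picture is of the moment at which its call begins.
- env.sign_off(): hands the job in; it is judged then, once.
The state is a dict: "time_s": time; "qpos": joint angles; "qvel": joint speeds; "joint_torque": joint torques, N m; "tcp_pos": TCP position; "eef_rot": TCP orientation; "wrist_force": force on the tool from outside, world axes, zero at the start; "ft_torque": the same for the moment, N m; "opening": finger opening in m; "gripper_force": force on a finger pad.
Only numpy, scipy, OpenCV 4.12 (cv2) and the standard library are available. Lean on these libraries where they do the work, as an engineer would, in place of code of your own. Each camera call takes 0.05 s, during which the arm holds its last target. There are 200 camera calls.

TASK

Set out the test cell for the next weighing. Stand the open steel cell on the middle of the blue round base, lay the orange ring centred on the cell's rim, then put the green cap on top, spigot down through the ring, so that it sits flat; stand the brass weight on the bench midway between the base and the scale (centre to centre), and stand the amber vial on the bench close behind the scale, centred on the side opposite its display, with a gap of about 3 cm. Never tip the vial over, and leave the steel weight, the glass jar and the red stopper where they are.

Things in the scene. Friction and masses are not known exactly. Their poses are not given: they have to be found in the camera images.
- base: fixed blue round stand base, a flat disc of diameter 90 mm and 10 mm high, lying on the bench; origin at the centre of its underside, z up
- scale: fixed white pocket scale: box 105 (x) x 77 (y) x 18 mm high, round steel pan (diameter 66, top at 22 mm) and, at one end, a grey-green display and red button. Origin: its centre for measuring, on the bench, mid-width, 45 mm from the back edge, 60 mm from the display edge. x points from display to back, so behind is +x. Turned up to 22 degrees; the base is 300 mm to its left or right
- cell: loose open steel cup (test cell), outer diameter 56 mm, height 45 mm, wall 4 mm (inner diameter 48 mm), floor 5 mm, about 0.28 kg; origin at the centre of its underside, z up along its axis, standing upright at the start
- ring: loose flat orange plastic ring, outer diameter 56 mm, inner diameter 44 mm, 12 mm high, about 30 g, lying flat; origin at the centre of its underside, z up
- cap: loose cap, 58 mm high overall, about 0.12 kg, standing upright on its spigot: steel spigot below (diameter 28 mm, 16 mm long), green disc (diameter 56 mm, from 16 to 24 mm height), upright steel knob to grip (diameter 20 mm, from 24 to 58 mm height); origin at the centre of the spigot's end (its underside), z up. Seated on the ring on the cell, its origin is 41 mm above the cell's underside
- weight: loose brass knob weight, about 0.2 kg: body diameter 32 mm and 28 mm high, neck, knob diameter 20 mm with its top at 43 mm; origin at the centre of its underside, z up
- vial: loose small amber glass bottle with black cap, body diameter 28 mm, 55 mm high in all, about 30 g, standing; origin at the centre of its underside, z up
- steel_weight: steel-coloured knob weight of the same shape and size as the brass one, loose; to be left alone; origin at the centre of its underside
- jar: clear glass jar with white lid, diameter 38 mm, 45 mm high, loose; to be left alone; origin at the centre of its underside
- stopper: red tapered stopper, diameter 44 mm at the foot, 36 mm at the top, 30 mm high, loose; to be left alone; origin at the centre of its underside
Things that resemble listed ones, but are neither listed nor needed, are in the scene too. Of the things like the vial, leave any that is purple; of the rest the smaller one is meant. What is meant by the base is not pink, and is the smaller of those in its own colour.

How it is judged:
By the outcome, as a careful person would: the job done as asked, in the order asked, and still so for the second after the job is handed in, with the robot touching nothing.
It also fails if it takes over 134 s, if anything falls off the work surface, if the arm or the gripper's body presses on something with over 40 N, if the wrist force passes 120 N, or if a joint passes its speed limit or range.

## Working session

There is one attempt and no reset: what is moved stays moved. The work goes in short steps, Python scripts to look and compute and a tool call to move; the robot and the scene stay as the last step left them, time stands still between calls to the robot, and variables do not carry over. Pictures are saved under pics/ and viewed, at most 17 in all, crops included, and the job is handed in when it is done.

Besides the shell and the picture viewer there is one more tool, called after "Emit:" as a command line: name --argument value ..., lists and objects as JSON in quotes. send_rows: Moves the arm, as the interface text tells. Its arguments: {"type":"object","properties":{"increments":{"type":"array","items":{"type":"object","properties":{"x":{"type":"number"},"y":{"type":"number"},"z":{"type":"number"},"spin":{"type":"number"},"grip":{"type":"number"}}}},"grip_force":{"type":"number"}},"required":["increments"]}

```bash
mkdir -p pics; ls
cat > h.py <<'E'
import numpy as np, cv2
from workcell import env
def snap(n):
    s=env.snapshot(n); np.savez(f'pics/{n}.npz',**{k:np.array(v) for k,v in s.items()}); cv2.imwrite(f'pics/{n}_raw.png',s['frame'][...,::-1]); return s
def load(n): return {k:v for k,v in np.load(f'pics/{n}.npz').items()}
def cam(s):
    f=s['frame'].shape[0]/2/np.tan(np.radians(float(s['vertical_fov']))/2)
    K=np.array([[f,0,float(s['cx'])],[0,f,float(s['cy'])],[0,0,1]]); R=cv2.Rodrigues(np.array(s['rvec'],float))[0]
    return K,np.array([float(s['k1']),0,0,0,0]),R,np.array(s['tvec'],float).ravel()
def rays(s,uv):
    K,d,R,t=cam(s); p=cv2.undistortPoints(np.array(uv,float).reshape(-1,1,2),K,d).reshape(-1,2)
    D=np.c_[p,np.ones(len(p))]; return -R.T@t, D@R
def onz(s,uv,z):  # intersect plane z
    C,D=rays(s,uv); return C+D*((z-C[2])/D[:,2])[:,None]
def bydepth(s,uv):
    C,D=rays(s,uv); uv=np.array(uv).reshape(-1,2).astype(int); return C+D*s['depth'][uv[:,1],uv[:,0]][:,None]
def cloud(s):
    h,w=s['depth'].shape; v,u=np.mgrid[:h,:w]; uv=np.c_[u.ravel(),v.ravel()]
    return bydepth(s,uv).reshape(h,w,3)
def proj(s,P):
    K,d,R,t=cam(s); return cv2.projectPoints(np.array(P,float).reshape(-1,1,3),cv2.Rodrigues(R)[0],t,K,d)[0].reshape(-1,2)
E
python3 - <<'E'
from h import *
for n in ('top','side'):
    s=snap(n); print(n,s['vertical_fov'],s['cx'],s['cy'],s['k1'],'C',rays(s,[[256,192]])[0]); cv2.imwrite(f'pics/{n}1.png',cv2.resize(s['frame'][...,::-1],(800,600),interpolation=cv2.INTER_CUBIC))
o=env.observe();print(o['tcp_pos'],o['eef_rot'],o['opening'])
E
```

```text
pics
top 45.719315144911334 253.72099277937437 189.7423918081125 0.03908461304083585 C [ 0.45703169 -0.00729607  1.16572939]
side 43.7681231070177 261.15343148346193 189.47587783625892 -0.08023842770031812 C [0.34259986 1.03885777 0.88808068]
[0.2379578  0.57757785 0.23059104] [ 1.94135842e-01  9.80974452e-01 -6.24735539e-04 -9.31378295e-05] 0.08518870953961162
```

View pics/top1.png

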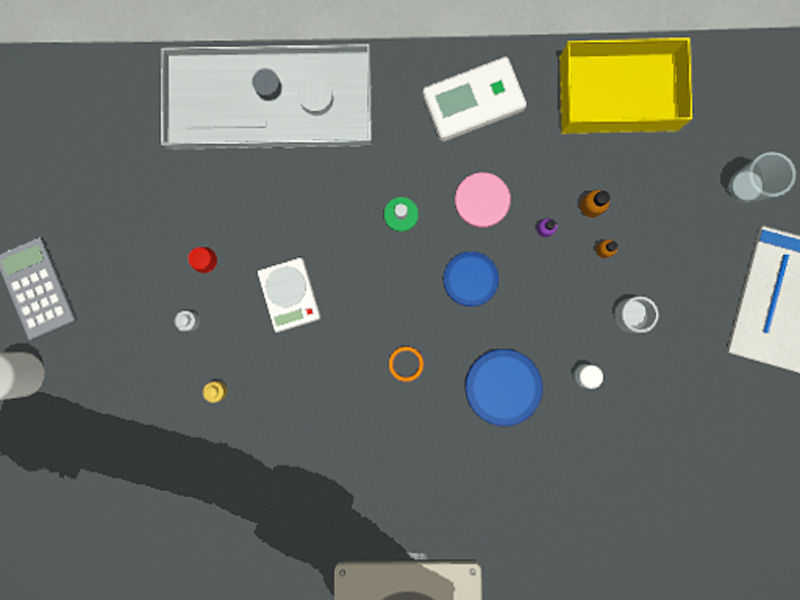

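View pics/side1.png

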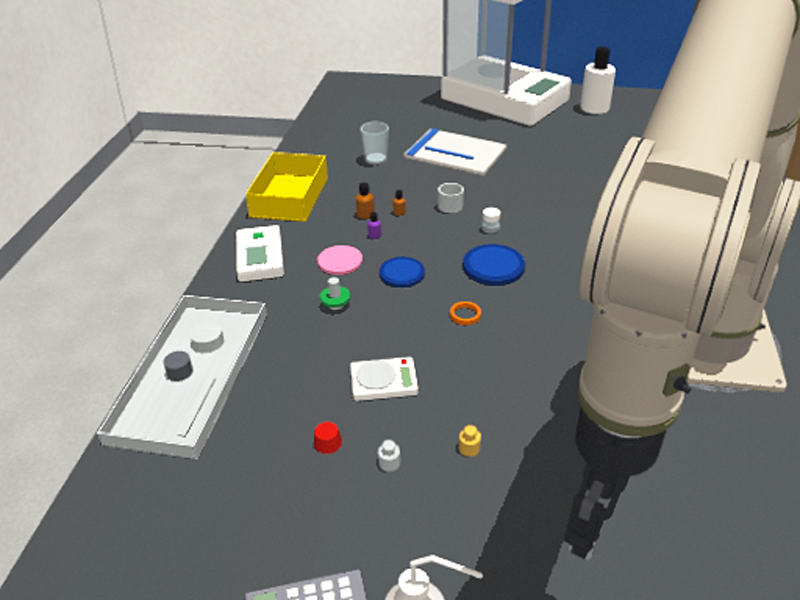

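Top view (800-px picture):
- **Base-like discs:** pink (483,199), large blue (504,387) and small blue (471,278). The small blue one is the base.
- **Vials:** purple (546,228), larger amber (595,202) and smaller amber (606,248). The smaller amber one is meant.
- **Other items:** scale with pan (288,295), cell (637,314), ring (406,364), cap (401,213), brass weight (214,391) and steel weight (185,320).

Next I'll measure with both views and confirm in one crop.

```bash
cat > m.py <<'E'
from h import *
P={n:load(n) for n in('top','side')}; CL={n:cloud(P[n]) for n in P}
def pts(n,c,r,z0,z1):
    c_=CL[n].reshape(-1,3); m=(P[n]['depth'].ravel()>0)&(np.hypot(c_[:,0]-c[0],c_[:,1]-c[1])<r)&(c_[:,2]>z0)&(c_[:,2]<z1); return c_[m]
E
python3 - <<'E'
from m import *
names=dict(base=(471,278,.01),scale=(288,295,.02),cell=(637,314,.045),ring=(406,364,.012),cap=(401,213,.024),weight=(214,391,.043),vial=(606,248,.055),steel=(185,320,.04),jar=(590,377,.045),stop=(203,260,.03),big=(595,202,.06),purple=(546,228,.05),bigblue=(504,387,.01),pink=(483,199,.01))
for k,(u,v,z) in names.items():
    c=onz(P['top'],[[u*.64,v*.64]],z)[0]
    print(k,c.round(4),end=' ')
    for n in P:
        q=pts(n,c,.05 if k not in('scale','bigblue') else .07,.006,.1)
        if len(q)>3:
            top=np.percentile(q[:,2],97); qt=q[q[:,2]>top-.006]
            (cc,r)=cv2.minEnclosingCircle(qt[:,:2].astype(np.float32)); print(n,'N',len(q),'top',top.round(4),'c',np.round(cc,4),'d',round(2*r,4),end=' ')
    print()
a=P['top']['frame'][110:270,250:450,::-1];b=P['side']['frame'][100:220,140:340,::-1]
cv2.imwrite('pics/crop1.png',np.vstack([cv2.resize(a,(600,480)[:2],interpolation=3)[:300],cv2.resize(b,(600,300)[:2],interpolation=3)]))
E
```

```text
base [ 0.5654 -0.111   0.01  ] top N 950 top 0.0145 c [ 0.5655 -0.1094] d 0.0898 side N 413 top 0.0132 c [ 0.5643 -0.1087] d 0.0933 
scale [0.541  0.1859 0.02  ] top N 1267 top 0.0255 c [0.5434 0.1851] d 0.1181 side N 972 top 0.0247 c [0.5407 0.1919] d 0.1172 
cell [ 0.502 -0.365  0.045] top N 376 top 0.0473 c [ 0.5031 -0.369 ] d 0.0561 side N 258 top 0.0457 c [ 0.5022 -0.3674] d 0.0638 
ring [ 0.4273 -0.0034  0.012 ] top N 146 top 0.0166 c [ 0.4295 -0.0019] d 0.0553 side N 123 top 0.0141 c [0.4308 0.0011] d 0.061 
cap [0.6714 0.0014 0.024 ] top N 387 top 0.0594 c [0.6712 0.0029] d 0.0194 side N 254 top 0.0579 c [0.6724 0.006 ] d 0.021 
weight [0.3899 0.2982 0.043 ] top N 157 top 0.0456 c [0.3896 0.3035] d 0.0197 side N 190 top 0.0444 c [0.387  0.3079] d 0.0209 
vial [ 0.6052 -0.3177  0.055 ] top N 135 top 0.0575 c [ 0.6098 -0.328 ] d 0.0148 side N 103 top 0.0558 c [ 0.6059 -0.3221] d 0.0197 
steel [0.502  0.3457 0.04  ] top N 160 top 0.0457 c [0.5029 0.3494] d 0.0187 side N 204 top 0.0443 c [0.5037 0.3543] d 0.0206 
jar [ 0.405  -0.2892  0.045 ] top N 227 top 0.0486 c [ 0.4075 -0.2909] d 0.0355 side N 154 top 0.0468 c [ 0.4059 -0.287 ] d 0.0384 
stop [0.5985 0.3207 0.03  ] top N 233 top 0.0336 c [0.6027 0.3264] d 0.0369 side N 269 top 0.0325 c [0.6023 0.3305] d 0.0379 
big [ 0.6769 -0.3015  0.06  ] top N 255 top 0.0795 c [ 0.6813 -0.3093] d 0.0218 side N 202 top 0.0765 c [ 0.6794 -0.3037] d 0.0265 
purple [ 0.639  -0.2266  0.05  ] top N 123 top 0.0568 c [ 0.6458 -0.2315] d 0.015 side N 105 top 0.0548 c [ 0.6431 -0.2299] d 0.02 
bigblue [ 0.3887 -0.1604  0.01  ] top N 1888 top 0.0184 c [ 0.3905 -0.1578] d 0.1226 side N 800 top 0.017 c [ 0.3889 -0.1549] d 0.1279 
pink [ 0.6951 -0.1331  0.01  ] top N 923 top 0.0147 c [ 0.6957 -0.13  ] d 0.0901 side N 371 top 0.0138 c [ 0.694  -0.1287] d 0.0925
```

View pics/crop1.png

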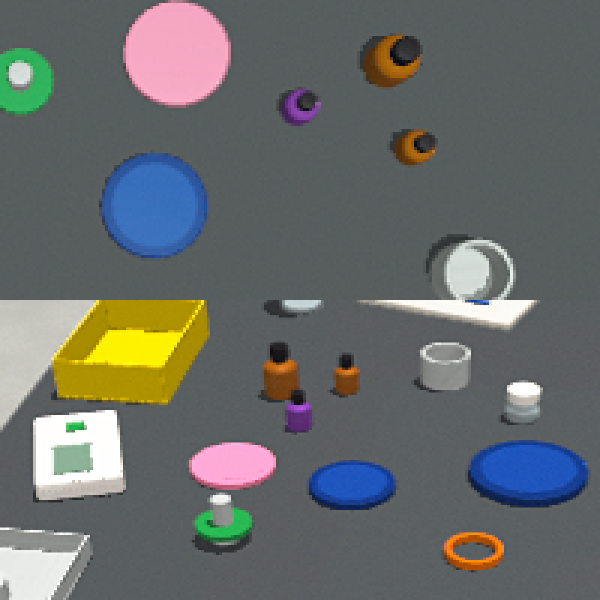

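The crop confirms the smaller amber vial at crop (415,145) and the small blue base at (155,205). Now I'll fit the base and the scale outline in both views.

```bash
cat >> h.py <<'E'
def to(target,yawdeg=None,o=None):
    from scipy.spatial.transform import Rotation as Ro
    o=o or env.observe(); R=Ro.from_quat(o['eef_rot']).as_matrix(); d=R.T@(np.array(target)-o['tcp_pos']); y=np.degrees(np.arctan2(R[1,1],R[0,1]))
    s=None if yawdeg is None else np.radians((y-yawdeg+180)%360-180)
    print('t',round(o['time_s'],2),'tcp',np.round(o['tcp_pos'],4),'yaw',y.round(2),'F',np.round(o['wrist_force'],1),'open',round(o['opening'],4),'inc',d.round(4),'spin',s)
E
cat > fit.py <<'E'
from m import *
for n in P:
    f=cv2.cvtColor(P[n]['frame'],cv2.COLOR_RGB2HSV); c=CL[n]; z=c[...,2]
    near=lambda x,y,r:np.hypot(c[...,0]-x,c[...,1]-y)<r
    blue=((f[...,0]>100)&(f[...,0]<130)&(f[...,1]>150)&near(.565,-.11,.06)).astype(np.uint8)
    k=max(cv2.findContours(blue,0,1)[0],key=cv2.contourArea); e=cv2.fitEllipse(k)
    w=onz(P[n],k[:,0],.0075); A=np.c_[2*w[:,:2],np.ones(len(w))]; s=np.linalg.lstsq(A,(w[:,:2]**2).sum(1),rcond=None)[0]
    print(n,'base',s[:2].round(4),'r',np.sqrt(s[2]+s[0]**2+s[1]**2).round(4),'bench z',np.median(z[near(.5,.05,.03)&(P[n]['depth']>0)]).round(4))
    m=(near(.541,.186,.075)&(z>.008)&(P[n]['depth']>0)).astype(np.uint8)
    k=max(cv2.findContours(m,0,1)[0],key=cv2.contourArea); 
    w=onz(P[n],k[:,0],.018)[:,:2]; r=cv2.minAreaRect(w.astype(np.float32)); print(n,'scale',np.round(r[0],4),np.round(r[1],4),r[2])
    g=(near(.541,.186,.075)&(f[...,0]>45)&(f[...,0]<85)&(f[...,1]>25)&(z>.008)); v,u=np.nonzero(g); print('display',onz(P[n],np.c_[u,v],.018).mean(0).round(4),len(u))
E
python3 fit.py
```

```text
top base [ 0.5654 -0.1099] r 0.0434 bench z 0.0004
top scale [0.5433 0.1863] [0.1049 0.0773] 16.607484817504883
display [0.5054 0.1863 0.018 ] 113
side base [ 0.5659 -0.1055] r 0.0457 bench z -0.0003
side scale [0.5415 0.1949] [0.1045 0.0871] 16.613649368286133
display [0.507  0.1868 0.018 ] 65
```

Emit:
send_rows --increments '[{"x":-0.605,"y":-0.774,"z":0,"spin":1.18,"grip":1},{"x":-0.605,"y":-0.774,"z":0,"spin":1.18,"grip":1},{"x":-0.605,"y":-0.774,"z":0,"spin":1.18,"grip":1},{"x":-0.605,"y":-0.774,"z":0,"spin":1.18,"grip":1},{"x":-0.605,"y":-0.774,"z":0,"spin":1.18,"grip":1},{"x":-0.605,"y":-0.774,"z":0,"spin":1.18,"grip":1},{"x":-0.605,"y":-0.774,"z":0,"spin":1.18,"grip":1},{"x":-0.605,"y":-0.774,"z":0,"spin":1.18,"grip":1},{"x":-0.605,"y":-0.774,"z":0,"spin":1.18,"grip":1},{"x":-0.605,"y":-0.774,"z":0,"spin":1.18,"grip":1}]'

```text
time_s: 1.35
tcp_pos: [0.4064, -0.0261, 0.2313]
eef_rot: [0.707, 0.707, 0.0, -0.0]
wrist_force: [1.5, 0.3, 0.2]
opening: 0.0853
gripper_force: 0.0
```

Emit:
send_rows --increments '[{"x":-0.342,"y":0.097,"z":0,"grip":1},{"x":-0.342,"y":0.097,"z":0,"grip":1},{"x":-0.342,"y":0.097,"z":0,"grip":1},{"x":-0.342,"y":0.097,"z":0,"grip":1},{"x":-0.342,"y":0.097,"z":0,"grip":1},{"x":-0.342,"y":0.097,"z":0,"grip":1},{"x":-0.342,"y":0.097,"z":0.06,"grip":1},{"x":-0.342,"y":0.097,"z":0.11,"grip":1},{"x":-0.342,"y":0.097,"z":0.16,"grip":1},{"x":-0.342,"y":0.097,"z":0.205,"grip":1}]'

```text
invalid input at $.increments[0]: expected keys x, y, z, spin, grip
```

Emit:
send_rows --grip_force 20 --increments '[{"z":0.008,"grip":1},{"z":0.008,"grip":0.2},{"z":0.008,"grip":0.2},{"z":0.008,"grip":0.2},{"z":0.008,"grip":0.2},{"z":0.008,"grip":0.2},{"z":0.008,"grip":0.2},{"z":0.008,"grip":0.2},{"z":0.008,"grip":0.2},{"z":0.008,"grip":0.2}]'

```text
invalid input at $.increments[0]: expected keys x, y, z, spin, grip
```

Run:
```python
from h import *
to((.503,-.368,.018),90)
for n in('top','side'): s=snap(n)
a=cv2.imread('pics/top_raw.png')[130:290,330:480];b=cv2.imread('pics/side_raw.png')[80:240,215:365]
cv2.imwrite('pics/c2.png',cv2.resize(np.hstack([a,b]),(800,427),interpolation=3))
```

```text
t 1.35 tcp [ 0.4064 -0.0261  0.2313] yaw 0.01 F [1.5 0.3 0.2] open 0.0853 inc [-0.3421  0.0965  0.2131] spin -1.570662812744385
```

View pics/c2.png

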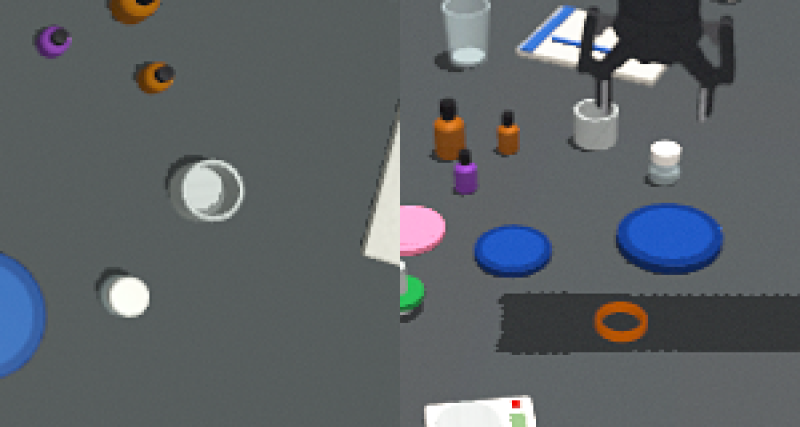

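All five keys are required in every row. The arm hasn't moved, so the picture just shows the cell undisturbed at crop (207,190), with the gripper still over the ring area.

Emit:
send_rows --increments '[{"x":-0.342,"y":0.097,"z":0,"spin":0,"grip":1},{"x":-0.342,"y":0.097,"z":0,"spin":0,"grip":1},{"x":-0.342,"y":0.097,"z":0,"spin":0,"grip":1},{"x":-0.342,"y":0.097,"z":0,"spin":0,"grip":1},{"x":-0.342,"y":0.097,"z":0,"spin":0,"grip":1},{"x":-0.342,"y":0.097,"z":0,"spin":0,"grip":1},{"x":-0.342,"y":0.097,"z":0.06,"spin":0,"grip":1},{"x":-0.342,"y":0.097,"z":0.11,"spin":0,"grip":1},{"x":-0.342,"y":0.097,"z":0.16,"spin":0,"grip":1},{"x":-0.342,"y":0.097,"z":0.205,"spin":0,"grip":1}]'

```text
time_s: 2.7
tcp_pos: [0.5031, -0.3651, 0.0239]
eef_rot: [0.707, 0.707, 0.0, -0.001]
wrist_force: [1.1, 0.8, -0.0]
opening: 0.0855
gripper_force: 0.0
```

Emit:
send_rows --grip_force 20 --increments '[{"x":0,"y":0,"z":0.008,"spin":0,"grip":1},{"x":0,"y":0,"z":0.008,"spin":0,"grip":0.2},{"x":0,"y":0,"z":0.008,"spin":0,"grip":0.2},{"x":0,"y":0,"z":0.008,"spin":0,"grip":0.2},{"x":0,"y":0,"z":0.008,"spin":0,"grip":0.2},{"x":0,"y":0,"z":0.008,"spin":0,"grip":0.2},{"x":0,"y":0,"z":0.008,"spin":0,"grip":0.2},{"x":0,"y":0,"z":0.008,"spin":0,"grip":0.2},{"x":0,"y":0,"z":0.008,"spin":0,"grip":0.2},{"x":0,"y":0,"z":0.008,"spin":0,"grip":0.2}]'

```text
time_s: 3.95
tcp_pos: [0.5041, -0.3668, 0.0204]
eef_rot: [0.707, 0.707, 0.0, 0.001]
wrist_force: [-2.2, 0.4, 8.6]
opening: 0.055
gripper_force: 21.2
```

Emit:
send_rows --increments '[{"x":0,"y":0,"z":0,"spin":0,"grip":1},{"x":0,"y":0,"z":0,"spin":0.17,"grip":1},{"x":0,"y":0,"z":0,"spin":0.35,"grip":1},{"x":0,"y":0,"z":0,"spin":0.53,"grip":1},{"x":0,"y":0,"z":0,"spin":0.71,"grip":1},{"x":0,"y":0,"z":0,"spin":0.89,"grip":1},{"x":0,"y":0,"z":0,"spin":1.07,"grip":1},{"x":0,"y":0,"z":0,"spin":1.25,"grip":1},{"x":0,"y":0,"z":0,"spin":1.43,"grip":1},{"x":0,"y":0,"z":0,"spin":1.57,"grip":1}]'

```text
time_s: 5.2
tcp_pos: [0.504, -0.3658, 0.0188]
eef_rot: [1.0, -0.002, 0.0, 0.0]
wrist_force: [-0.6, -0.1, -0.6]
opening: 0.0852
gripper_force: 0.0
```

Emit:
send_rows --grip_force 30 --increments '[{"x":0,"y":0,"z":0,"spin":0,"grip":0.2},{"x":0,"y":0,"z":0,"spin":0,"grip":0.2},{"x":0,"y":0,"z":0,"spin":0,"grip":0.2},{"x":0,"y":0,"z":0,"spin":0,"grip":0.2},{"x":0,"y":0,"z":0,"spin":0,"grip":0.2},{"x":0,"y":0,"z":0,"spin":0,"grip":0.2},{"x":0,"y":0,"z":0,"spin":0,"grip":0.2},{"x":0,"y":0,"z":-0.03,"spin":0,"grip":0.2},{"x":0,"y":0,"z":-0.07,"spin":0,"grip":0.2},{"x":0,"y":0,"z":-0.1,"spin":0,"grip":0.2}]'

```text
time_s: 6.45
tcp_pos: [0.5033, -0.3658, 0.1194]
eef_rot: [1.0, 0.002, 0.0, -0.0]
wrist_force: [0.3, 0.1, -4.4]
opening: 0.0554
gripper_force: 33.9
```

Run:
```python
from h import *
to((.5655,-.109,.12))
```

```text
t 6.45 tcp [ 0.5033 -0.3658  0.1194] yaw -89.82 F [ 0.3  0.1 -4.4] open 0.0554 inc [ 0.063  -0.2566 -0.0004] spin None
```

Emit:
send_rows --increments '[{"x":0.013,"y":-0.051,"z":0,"spin":0,"grip":0.2},{"x":0.026,"y":-0.102,"z":0,"spin":0,"grip":0.2},{"x":0.039,"y":-0.153,"z":0,"spin":0,"grip":0.2},{"x":0.052,"y":-0.204,"z":0,"spin":0,"grip":0.2},{"x":0.0625,"y":-0.257,"z":0,"spin":0,"grip":0.2},{"x":0.0625,"y":-0.257,"z":0.03,"spin":0,"grip":0.2},{"x":0.0625,"y":-0.257,"z":0.06,"spin":0,"grip":0.2},{"x":0.0625,"y":-0.257,"z":0.085,"spin":0,"grip":0.2},{"x":0.0625,"y":-0.257,"z":0.087,"spin":0,"grip":0.2},{"x":0.0625,"y":-0.257,"z":0.087,"spin":0,"grip":0.2}]'

```text
time_s: 7.7
tcp_pos: [0.5657, -0.109, 0.0318]
eef_rot: [1.0, 0.001, -0.0, -0.0]
wrist_force: [-0.5, -0.1, -3.5]
opening: 0.0555
gripper_force: 33.4
```

Run:
```python
from h import *
to((.5657,-.1085,.03))
for n in('top','side'):
    s=snap(n); print(proj(s,[[.5657,-.1085,.01]]))
a=cv2.imread('pics/top_raw.png')[140:220,260:340];b=cv2.imread('pics/side_raw.png')[130:210,215:295]
cv2.imwrite('pics/c3.png',cv2.resize(np.hstack([a,b]),(800,400),interpolation=3))
```

```text
t 7.7 tcp [ 0.5657 -0.109   0.0318] yaw -89.91 F [-0.5 -0.1 -3.5] open 0.0555 inc [ 0.     -0.0005  0.0018] spin None
[[300.43641056 177.82779488]]
[[256.89436784 172.25283326]]
```

View pics/c3.png

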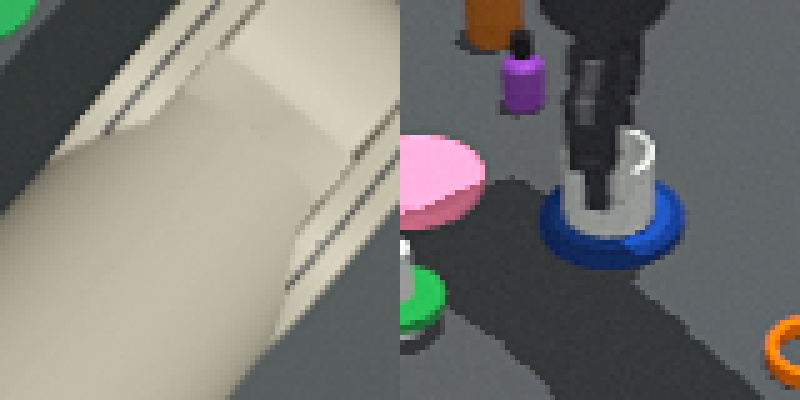

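The side view shows the cell (crop x 563–655) centred on the base (540–685). The arm hides the top view. Lowering and releasing.

Emit:
send_rows --increments '[{"x":0,"y":0,"z":0.001,"spin":0,"grip":0.2},{"x":0,"y":0,"z":0.0025,"spin":0,"grip":0.2},{"x":0,"y":0,"z":0.0025,"spin":0,"grip":0.2},{"x":0,"y":0,"z":0.0025,"spin":0,"grip":0.6},{"x":0,"y":0,"z":0.0025,"spin":0,"grip":1},{"x":0,"y":0,"z":0.0025,"spin":0,"grip":1},{"x":0,"y":0,"z":0.0025,"spin":0,"grip":1},{"x":0,"y":0,"z":-0.05,"spin":0,"grip":1},{"x":0,"y":0,"z":-0.1,"spin":0,"grip":1},{"x":0,"y":0,"z":-0.13,"spin":0,"grip":1}]'

```text
time_s: 9.05
tcp_pos: [0.5661, -0.1095, 0.1635]
eef_rot: [1.0, 0.0, 0.001, 0.0]
wrist_force: [0.0, 1.0, 0.0]
opening: 0.0854
gripper_force: 0.0
```

Run:
```python
from h import *
to((.430,-.0005,.12),0)
```

```text
t 9.05 tcp [ 0.5661 -0.1095  0.1635] yaw -89.98 F [0. 1. 0.] open 0.0854 inc [-0.1361 -0.1091  0.0432] spin -1.5703956362428497
```

Emit:
send_rows --increments '[{"x":-0.045,"y":-0.037,"z":0,"spin":0,"grip":1},{"x":-0.09,"y":-0.074,"z":0,"spin":0,"grip":1},{"x":-0.136,"y":-0.11,"z":0,"spin":0,"grip":1},{"x":-0.136,"y":-0.11,"z":0.03,"spin":0,"grip":1},{"x":-0.136,"y":-0.11,"z":0.06,"spin":0,"grip":1},{"x":-0.136,"y":-0.11,"z":0.09,"spin":0,"grip":1},{"x":-0.136,"y":-0.11,"z":0.12,"spin":0,"grip":1},{"x":-0.136,"y":-0.11,"z":0.145,"spin":0,"grip":1},{"x":-0.136,"y":-0.11,"z":0.15,"spin":0,"grip":1},{"x":-0.136,"y":-0.11,"z":0.15,"spin":0,"grip":1}]'

```text
time_s: 10.3
tcp_pos: [0.4298, 0.0006, 0.0118]
eef_rot: [1.0, 0.0, 0.0, 0.0]
wrist_force: [0.7, 0.2, 0.9]
opening: 0.0853
gripper_force: 0.0
```

Run:
```python
from h import *
to((.430,.0005,.0),0)
for n in('top','side'): s=snap(n)
s=load('top'); c=cloud(s); m=(s['depth']>0)&(np.hypot(c[...,0]-.5657,c[...,1]+.109)<.04)
q=c[m&(c[...,2]>.045)]; print('rim',cv2.minEnclosingCircle(q[:,:2].astype(np.float32)),len(q),q[:,2].mean())
a=cv2.imread('pics/top_raw.png')[140:220,260:340];b=cv2.imread('pics/side_raw.png')[160:240,250:330]
cv2.imwrite('pics/c4.png',cv2.resize(np.hstack([a,b]),(800,400),interpolation=3))
```

```text
t 10.3 tcp [0.4298 0.0006 0.0118] yaw -89.99 F [0.7 0.2 0.9] open 0.0853 inc [0.0002 0.0001 0.0118] spin -1.5706598156582017
rim ((0.5666128993034363, -0.10812296718358994), 0.028003152459859848) 125 0.05412375831842613
```

View pics/c4.png

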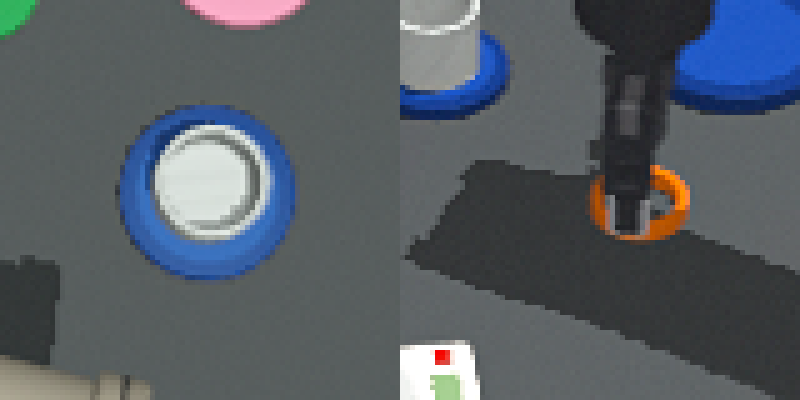

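The top crop shows the cell rim centred near (211,182) and the base near (208,192). Some of that gap is parallax. The gripper is around the ring. I'll quantify the offset.

```bash
cat > off.py <<'E'
from h import *
from scipy.optimize import least_squares
def circ(w):
    r=least_squares(lambda p:np.hypot(w[:,0]-p[0],w[:,1]-p[1])-p[2],[*w.mean(0)[:2],.03],loss='soft_l1',f_scale=.001).x; return r.round(4)
s=load('top'); f=cv2.cvtColor(s['frame'],cv2.COLOR_RGB2HSV)
m=np.zeros(f.shape[:2],np.uint8); m[155:205,280:325]=1
b=((f[...,0]>100)&(f[...,0]<130)&(f[...,1]>120)&(m>0)).astype(np.uint8)
k=max(cv2.findContours(b,cv2.RETR_EXTERNAL,cv2.CHAIN_APPROX_NONE)[0],key=cv2.contourArea); print('base',circ(onz(s,k[:,0],.009)))
w=((f[...,1]<60)&(f[...,2]>130)&(m>0)).astype(np.uint8)
k=max(cv2.findContours(w,cv2.RETR_EXTERNAL,cv2.CHAIN_APPROX_NONE)[0],key=cv2.contourArea); print('rim',circ(onz(s,k[:,0],.055)))
E
python3 off.py
```

```text
base [ 0.5653 -0.11    0.0437]
rim [ 0.5661 -0.1084  0.0272]
```

The offset is about 1–2 mm, within the calibration error, so the cell's placing is fine. Now the ring.

Emit:
send_rows --grip_force 20 --increments '[{"x":0,"y":0,"z":0.007,"spin":0,"grip":1},{"x":0,"y":0,"z":0.012,"spin":0,"grip":1},{"x":0,"y":0,"z":0.013,"spin":0,"grip":1},{"x":0,"y":0,"z":0.013,"spin":0,"grip":0.45},{"x":0,"y":0,"z":0.013,"spin":0,"grip":0.4},{"x":0,"y":0,"z":0.013,"spin":0,"grip":0.2},{"x":0,"y":0,"z":0.013,"spin":0,"grip":0.2},{"x":0,"y":0,"z":0.013,"spin":0,"grip":0.2},{"x":0,"y":0,"z":0.013,"spin":0,"grip":0.2},{"x":0,"y":0,"z":0.013,"spin":0,"grip":0.2}]'

```text
time_s: 11.65
tcp_pos: [0.4297, 0.0009, -0.0015]
eef_rot: [1.0, 0.0, 0.0, -0.0]
wrist_force: [-1.7, 0.2, 5.1]
opening: 0.0537
gripper_force: 20.4
```

Emit:
send_rows --increments '[{"x":0,"y":0,"z":0,"spin":0,"grip":1},{"x":0,"y":0,"z":0,"spin":-0.17,"grip":1},{"x":0,"y":0,"z":0,"spin":-0.35,"grip":1},{"x":0,"y":0,"z":0,"spin":-0.53,"grip":1},{"x":0,"y":0,"z":0,"spin":-0.71,"grip":1},{"x":0,"y":0,"z":0,"spin":-0.89,"grip":1},{"x":0,"y":0,"z":0,"spin":-1.07,"grip":1},{"x":0,"y":0,"z":0,"spin":-1.25,"grip":1},{"x":0,"y":0,"z":0,"spin":-1.43,"grip":1},{"x":0,"y":0,"z":0,"spin":-1.57,"grip":1}]'

```text
time_s: 12.9
tcp_pos: [0.4296, 0.0009, -0.0017]
eef_rot: [0.705, 0.709, 0.0, -0.0]
wrist_force: [-0.2, -0.2, -0.3]
opening: 0.0856
gripper_force: 0.0
```

Emit:
send_rows --increments '[{"x":0,"y":0,"z":0,"spin":0,"grip":0.4},{"x":0,"y":0,"z":0,"spin":0,"grip":0.2},{"x":0,"y":0,"z":0,"spin":0,"grip":0.2},{"x":0,"y":0,"z":0,"spin":0,"grip":0.2},{"x":0,"y":0,"z":0,"spin":0,"grip":0.2},{"x":0,"y":0,"z":0,"spin":0,"grip":0.2},{"x":0,"y":0,"z":0,"spin":0,"grip":0.2},{"x":0,"y":0,"z":-0.03,"spin":0,"grip":0.2},{"x":0,"y":0,"z":-0.08,"spin":0,"grip":0.2},{"x":0,"y":0,"z":-0.12,"spin":0,"grip":0.2}]'

```text
time_s: 14.15
tcp_pos: [0.4296, 0.0008, 0.1198]
eef_rot: [0.708, 0.706, 0.0, 0.0]
wrist_force: [0.7, 1.0, -1.2]
opening: 0.0553
gripper_force: 21.5
```

Run:
```python
from h import *
to((.566,-.1093,.07))
s=snap('side'); u=proj(s,[env.observe()['tcp_pos']])[0].astype(int); print(u)
b=s['frame'][u[1]-50:u[1]+30,u[0]-40:u[0]+40,::-1]
cv2.imwrite('pics/c5.png',cv2.resize(b,(400,400),interpolation=3))
```

```text
t 14.15 tcp [0.4296 0.0008 0.1198] yaw -0.18 F [ 0.7  1.  -1.2] open 0.0553 inc [-0.1097  0.1367  0.0498] spin None
[297 166]
```

View pics/c5.png

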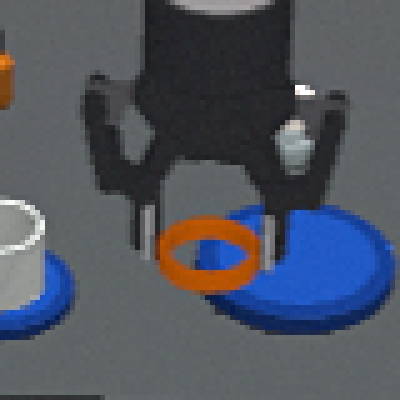

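The ring is held level, at crop (210,255). Over to the cell.

Emit:
send_rows --increments '[{"x":-0.037,"y":0.045,"z":0,"spin":0,"grip":0.2},{"x":-0.074,"y":0.09,"z":0,"spin":0,"grip":0.2},{"x":-0.11,"y":0.1365,"z":0,"spin":0,"grip":0.2},{"x":-0.11,"y":0.1365,"z":0,"spin":0,"grip":0.2},{"x":-0.11,"y":0.1365,"z":0.02,"spin":0,"grip":0.2},{"x":-0.11,"y":0.1365,"z":0.04,"spin":0,"grip":0.2},{"x":-0.11,"y":0.1365,"z":0.055,"spin":0,"grip":0.2},{"x":-0.11,"y":0.1365,"z":0.06,"spin":0,"grip":0.2},{"x":-0.11,"y":0.1365,"z":0.06,"spin":0,"grip":0.2},{"x":-0.11,"y":0.1365,"z":0.06,"spin":0,"grip":0.2}]'

```text
time_s: 15.45
tcp_pos: [0.5665, -0.1091, 0.0589]
eef_rot: [0.707, 0.707, 0.0, 0.0]
wrist_force: [-0.4, -0.5, -0.3]
opening: 0.0552
gripper_force: 21.5
```

Run:
```python
from h import *
to((.566,-.1093,.0535))
```

```text
t 15.45 tcp [ 0.5665 -0.1091  0.0589] yaw -0.0 F [-0.4 -0.5 -0.3] open 0.0552 inc [-0.0002 -0.0005  0.0054] spin None
```

Emit:
send_rows --increments '[{"x":0,"y":-0.0005,"z":0.002,"spin":0,"grip":0.2},{"x":0,"y":-0.0005,"z":0.004,"spin":0,"grip":0.2},{"x":0,"y":-0.0005,"z":0.0055,"spin":0,"grip":0.2},{"x":0,"y":-0.0005,"z":0.0055,"spin":0,"grip":0.2},{"x":0,"y":-0.0005,"z":0.0055,"spin":0,"grip":0.6},{"x":0,"y":-0.0005,"z":0.0055,"spin":0,"grip":1},{"x":0,"y":-0.0005,"z":0.0055,"spin":0,"grip":1},{"x":0,"y":-0.0005,"z":-0.04,"spin":0,"grip":1},{"x":0,"y":-0.0005,"z":-0.08,"spin":0,"grip":1},{"x":0,"y":-0.0005,"z":-0.1,"spin":0,"grip":1}]'

```text
time_s: 16.7
tcp_pos: [0.5662, -0.1093, 0.1601]
eef_rot: [0.707, 0.707, 0.001, 0.001]
wrist_force: [-0.6, 0.7, -0.4]
opening: 0.0854
gripper_force: 0.0
```

Run:
```python
from h import *
to((.672,.005,.12))
```

```text
t 16.7 tcp [ 0.5662 -0.1093  0.1601] yaw -0.01 F [-0.6  0.7 -0.4] open 0.0854 inc [0.1143 0.1057 0.0404] spin None
```

Emit:
send_rows --increments '[{"x":0.038,"y":0.035,"z":0,"spin":0,"grip":0.4},{"x":0.076,"y":0.07,"z":0,"spin":0,"grip":0.4},{"x":0.114,"y":0.106,"z":0,"spin":0,"grip":0.3},{"x":0.114,"y":0.106,"z":0,"spin":0,"grip":0.3},{"x":0.114,"y":0.106,"z":0.03,"spin":0,"grip":0.3},{"x":0.114,"y":0.106,"z":0.06,"spin":0,"grip":0.3},{"x":0.114,"y":0.106,"z":0.09,"spin":0,"grip":0.3},{"x":0.114,"y":0.106,"z":0.115,"spin":0,"grip":0.3},{"x":0.114,"y":0.106,"z":0.128,"spin":0,"grip":0.3},{"x":0.114,"y":0.106,"z":0.128,"spin":0,"grip":0.3}]'

```text
time_s: 17.95
tcp_pos: [0.6709, 0.0045, 0.0296]
eef_rot: [0.707, 0.707, -0.001, -0.0]
wrist_force: [-0.4, 0.7, -0.0]
opening: 0.0555
gripper_force: 0.0
```

Run:
```python
from h import *
to((.672,.005,.03))
t=snap('top');s=snap('side')
a=t['frame'][130:210,240:320,::-1];b=s['frame'][145:225,175:255,::-1]
cv2.imwrite('pics/c6.png',cv2.resize(np.hstack([a,b]),(800,400),interpolation=3))
f=cv2.cvtColor(t['frame'],cv2.COLOR_RGB2HSV)
from off import circ
m=((f[...,0]>5)&(f[...,0]<22)&(f[...,1]>150)).astype(np.uint8); m[:,:280]=0;m[:,330:]=0;m[:155]=0;m[205:]=0
k=max(cv2.findContours(m,0,1)[0],key=cv2.contourArea); print('ring',circ(onz(t,k[:,0],.067)))
```

```text
t 17.95 tcp [0.6709 0.0045 0.0296] yaw -0.03 F [-0.4  0.7 -0. ] open 0.0555 inc [ 0.0005  0.0011 -0.0004] spin None
base [ 0.5653 -0.1101  0.0437]
rim [ 0.5661 -0.1075  0.0192]
ring [ 0.5653 -0.108   0.0263]
```

View pics/c6.png

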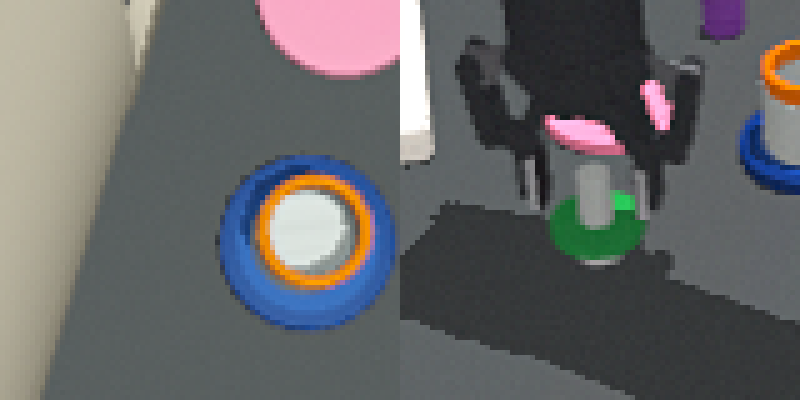

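The ring lies centred on the cell rim, at top crop (313,232). The fingers straddle the knob, at side crop (595,195).

Emit:
send_rows --grip_force 30 --increments '[{"x":0,"y":0,"z":0,"spin":0,"grip":0},{"x":0,"y":0,"z":0,"spin":0,"grip":-0.7},{"x":0,"y":0,"z":0,"spin":0,"grip":-0.7},{"x":0,"y":0,"z":0,"spin":0,"grip":-0.7},{"x":0,"y":0,"z":0,"spin":0,"grip":-0.7},{"x":0,"y":0,"z":0,"spin":0,"grip":-0.7},{"x":0,"y":0,"z":0,"spin":0,"grip":-0.7},{"x":0,"y":0,"z":0,"spin":0,"grip":-0.7},{"x":0,"y":0,"z":0,"spin":0,"grip":0.1},{"x":0,"y":0,"z":0,"spin":0,"grip":0.2}]'

```text
time_s: 19.3
tcp_pos: [0.6714, 0.005, 0.03]
eef_rot: [0.707, 0.707, -0.0, -0.0]
wrist_force: [0.3, 0.3, -0.3]
opening: 0.0513
gripper_force: 0.0
```

Emit:
send_rows --increments '[{"x":0,"y":0,"z":0,"spin":0,"grip":0.2},{"x":0,"y":0,"z":0,"spin":0.17,"grip":0.2},{"x":0,"y":0,"z":0,"spin":0.35,"grip":0.2},{"x":0,"y":0,"z":0,"spin":0.53,"grip":0.2},{"x":0,"y":0,"z":0,"spin":0.71,"grip":0.2},{"x":0,"y":0,"z":0,"spin":0.89,"grip":0.2},{"x":0,"y":0,"z":0,"spin":1.07,"grip":0.2},{"x":0,"y":0,"z":0,"spin":1.25,"grip":0.2},{"x":0,"y":0,"z":0,"spin":1.43,"grip":0.2},{"x":0,"y":0,"z":0,"spin":1.57,"grip":0.2}]'

```text
time_s: 20.55
tcp_pos: [0.6715, 0.0051, 0.0301]
eef_rot: [1.0, -0.002, -0.0, -0.0]
wrist_force: [1.4, 0.3, 0.5]
opening: 0.0516
gripper_force: 0.0
```

Emit:
send_rows --increments '[{"x":0,"y":0,"z":0,"spin":0,"grip":0},{"x":0,"y":0,"z":0,"spin":0,"grip":-0.7},{"x":0,"y":0,"z":0,"spin":0,"grip":-0.7},{"x":0,"y":0,"z":0,"spin":0,"grip":-0.7},{"x":0,"y":0,"z":0,"spin":0,"grip":-0.7},{"x":0,"y":0,"z":0,"spin":0,"grip":-0.7},{"x":0,"y":0,"z":0,"spin":0,"grip":-0.7},{"x":0,"y":0,"z":-0.03,"spin":0,"grip":-0.7},{"x":0,"y":0,"z":-0.07,"spin":0,"grip":-0.7},{"x":0,"y":0,"z":-0.1,"spin":0,"grip":-0.7}]'

```text
time_s: 21.8
tcp_pos: [0.6717, 0.0052, 0.1316]
eef_rot: [1.0, 0.001, 0.0, -0.0]
wrist_force: [1.3, -0.3, -1.6]
opening: 0.0189
gripper_force: 29.7
```

Run:
```python
from h import *
to((.566,-.1093,.13))
```

```text
t 21.8 tcp [0.6717 0.0052 0.1316] yaw -89.94 F [ 1.3 -0.3 -1.6] open 0.0189 inc [-0.1058  0.1144  0.0015] spin None
```

Emit:
send_rows --increments '[{"x":-0.035,"y":0.038,"z":0,"spin":0,"grip":-0.7},{"x":-0.07,"y":0.076,"z":0,"spin":0,"grip":-0.7},{"x":-0.1058,"y":0.1145,"z":0,"spin":0,"grip":-0.7},{"x":-0.1058,"y":0.1145,"z":0,"spin":0,"grip":-0.7},{"x":-0.1058,"y":0.1145,"z":0.015,"spin":0,"grip":-0.7},{"x":-0.1058,"y":0.1145,"z":0.03,"spin":0,"grip":-0.7},{"x":-0.1058,"y":0.1145,"z":0.04,"spin":0,"grip":-0.7},{"x":-0.1058,"y":0.1145,"z":0.047,"spin":0,"grip":-0.7},{"x":-0.1058,"y":0.1145,"z":0.047,"spin":0,"grip":-0.7},{"x":-0.1058,"y":0.1145,"z":0.047,"spin":0,"grip":-0.7}]'

```text
time_s: 23.05
tcp_pos: [0.5661, -0.1098, 0.0836]
eef_rot: [1.0, 0.0, 0.0, 0.0]
wrist_force: [-0.3, -0.1, -0.8]
opening: 0.0189
gripper_force: 29.7
```

Run:
```python
from h import *
to((.566,-.1093,.081))
s=snap('side'); b=s['frame'][120:200,215:295,::-1]
cv2.imwrite('pics/c7.png',cv2.resize(b,(480,480),interpolation=3))
```

```text
t 23.05 tcp [ 0.5661 -0.1098  0.0836] yaw -89.96 F [-0.3 -0.1 -0.8] open 0.0189 inc [-0.0001 -0.0005  0.0026] spin None
```

View pics/c7.png

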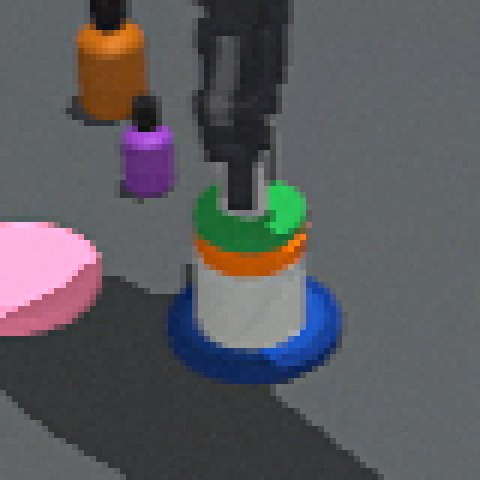

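The cap, ring and cell line up around crop x 250, with the spigot inside. Lower, release and lift.

Emit:
send_rows --increments '[{"x":0,"y":-0.0005,"z":0.001,"spin":0,"grip":-0.7},{"x":0,"y":-0.0005,"z":0.002,"spin":0,"grip":-0.7},{"x":0,"y":-0.0005,"z":0.003,"spin":0,"grip":-0.7},{"x":0,"y":-0.0005,"z":0.003,"spin":0,"grip":-0.7},{"x":0,"y":-0.0005,"z":0.003,"spin":0,"grip":-0.2},{"x":0,"y":-0.0005,"z":0.003,"spin":0,"grip":0.2},{"x":0,"y":-0.0005,"z":0.003,"spin":0,"grip":0.2},{"x":0,"y":-0.0005,"z":-0.04,"spin":0,"grip":0.2},{"x":0,"y":-0.0005,"z":-0.08,"spin":0,"grip":0.2},{"x":0,"y":-0.0005,"z":-0.1,"spin":0,"grip":0.2}]'

```text
time_s: 24.35
tcp_pos: [0.5664, -0.1095, 0.185]
eef_rot: [1.0, 0.0, 0.001, 0.0]
wrist_force: [-0.3, -0.1, -0.3]
opening: 0.0509
gripper_force: 0.0
```

Run:
```python
from h import *
to((.388,.3065,.15),0)
```

```text
t 24.35 tcp [ 0.5664 -0.1095  0.185 ] yaw -89.96 F [-0.3 -0.1 -0.3] open 0.0509 inc [-0.1782 -0.4161  0.0346] spin -1.5701483773603964
```

Emit:
send_rows --increments '[{"x":-0.025,"y":-0.059,"z":0,"spin":-0.18,"grip":0.4},{"x":-0.05,"y":-0.118,"z":0,"spin":-0.36,"grip":0.4},{"x":-0.075,"y":-0.177,"z":0,"spin":-0.54,"grip":0.4},{"x":-0.1,"y":-0.236,"z":0,"spin":-0.72,"grip":0.4},{"x":-0.125,"y":-0.295,"z":0,"spin":-0.9,"grip":0.4},{"x":-0.15,"y":-0.354,"z":0,"spin":-1.08,"grip":0.4},{"x":-0.1782,"y":-0.4161,"z":0,"spin":-1.26,"grip":0.4},{"x":-0.1782,"y":-0.4161,"z":0,"spin":-1.44,"grip":0.4},{"x":-0.1782,"y":-0.4161,"z":0,"spin":-1.57,"grip":0.4},{"x":-0.1782,"y":-0.4161,"z":0.03,"spin":-1.57,"grip":0.4}]'

```text
time_s: 25.6
tcp_pos: [0.3877, 0.3082, 0.1539]
eef_rot: [0.706, 0.708, 0.002, -0.001]
wrist_force: [-0.5, 1.0, -0.3]
opening: 0.0598
gripper_force: 0.0
```

Run:
```python
from h import *
to((.388,.3065,.007),0)
t=snap('top');s=snap('side')
a=t['frame'][130:210,260:340,::-1];b=s['frame'][120:200,215:295,::-1]
cv2.imwrite('pics/c8.png',cv2.resize(np.hstack([a,b]),(800,400),interpolation=3))
```

```text
t 25.6 tcp [0.3877 0.3082 0.1539] yaw 0.19 F [-0.5  1.  -0.3] open 0.0598 inc [-2.100e-03  1.000e-04  1.469e-01] spin 0.003391792666148921
```

View pics/c8.png

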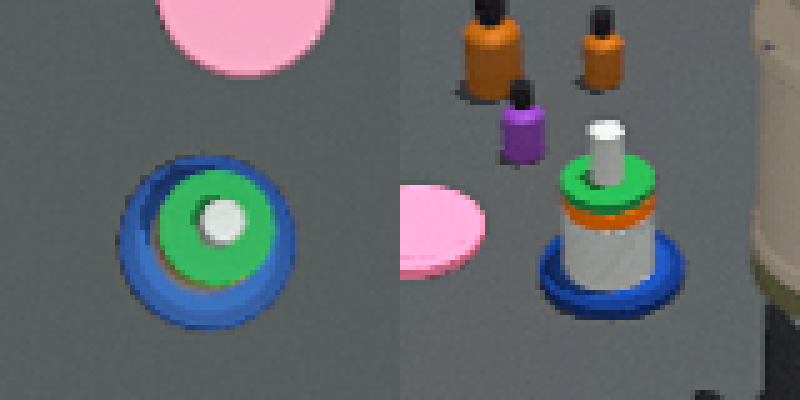

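The stack is straight and the cap sits flat, at side crop (607,180). Now the brass weight.

Emit:
send_rows --increments '[{"x":-0.002,"y":0,"z":0.03,"spin":0,"grip":0.4},{"x":-0.002,"y":0,"z":0.06,"spin":0,"grip":0.4},{"x":-0.002,"y":0,"z":0.09,"spin":0,"grip":0.4},{"x":-0.002,"y":0,"z":0.12,"spin":0,"grip":0.4},{"x":-0.002,"y":0,"z":0.146,"spin":0,"grip":0.4},{"x":-0.002,"y":0,"z":0.146,"spin":0,"grip":0.4},{"x":-0.002,"y":0,"z":0.146,"spin":0,"grip":-0.4},{"x":-0.002,"y":0,"z":0.146,"spin":0,"grip":-0.4},{"x":-0.002,"y":0,"z":0.146,"spin":0,"grip":-0.4},{"x":-0.002,"y":0,"z":0.146,"spin":0,"grip":-0.4}]'

```text
time_s: 26.95
tcp_pos: [0.3881, 0.3056, 0.0088]
eef_rot: [0.707, 0.707, 0.001, -0.0]
wrist_force: [-0.7, -2.1, 7.3]
opening: 0.0312
gripper_force: 29.1
```

Emit:
send_rows --increments '[{"x":0,"y":0,"z":0,"spin":0,"grip":-0.4},{"x":0,"y":0,"z":0,"spin":0,"grip":-0.4},{"x":0,"y":0,"z":0,"spin":0,"grip":-0.4},{"x":0,"y":0,"z":0,"spin":0,"grip":-0.4},{"x":0,"y":0,"z":-0.03,"spin":0,"grip":-0.4},{"x":0,"y":0,"z":-0.06,"spin":0,"grip":-0.4},{"x":0,"y":0,"z":-0.1,"spin":0,"grip":-0.4},{"x":0,"y":0,"z":-0.11,"spin":0,"grip":-0.4},{"x":0,"y":0,"z":-0.11,"spin":0,"grip":-0.4},{"x":0,"y":0,"z":-0.11,"spin":0,"grip":-0.4}]'

```text
time_s: 28.2
tcp_pos: [0.3866, 0.3045, 0.1163]
eef_rot: [0.707, 0.707, -0.001, -0.0]
wrist_force: [-0.6, 0.2, -3.6]
opening: 0.0311
gripper_force: 31.1
```

Run:
```python
from h import *
to((.558,.0395,.12),0)
t=snap('top');s=snap('side'); u=proj(s,[env.observe()['tcp_pos']])[0].astype(int); print(u)
b=s['frame'][u[1]-50:u[1]+50,u[0]-50:u[0]+50,::-1]
cv2.imwrite('pics/c9.png',cv2.resize(b,(500,500),interpolation=3))
```

```text
t 28.2 tcp [0.3866 0.3045 0.1163] yaw 0.02 F [-0.6  0.2 -3.6] open 0.0311 inc [-0.265   0.1713 -0.0036] spin 0.00033482616742724674
[303 252]
```

View pics/c9.png

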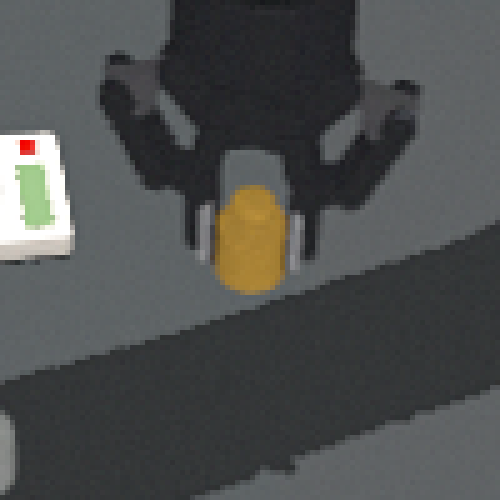

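The brass weight is held upright. On to the midpoint.

Emit:
send_rows --increments '[{"x":-0.053,"y":0.0343,"z":0,"spin":0,"grip":-0.4},{"x":-0.106,"y":0.0686,"z":0,"spin":0,"grip":-0.4},{"x":-0.159,"y":0.1029,"z":0,"spin":0,"grip":-0.4},{"x":-0.212,"y":0.1372,"z":0,"spin":0,"grip":-0.4},{"x":-0.2645,"y":0.1715,"z":0,"spin":0,"grip":-0.4},{"x":-0.2645,"y":0.1715,"z":0.03,"spin":0,"grip":-0.4},{"x":-0.2645,"y":0.1715,"z":0.06,"spin":0,"grip":-0.4},{"x":-0.2645,"y":0.1715,"z":0.09,"spin":0,"grip":-0.4},{"x":-0.2645,"y":0.1715,"z":0.1,"spin":0,"grip":-0.4},{"x":-0.2645,"y":0.1715,"z":0.102,"spin":0,"grip":-0.4}]'

```text
time_s: 29.55
tcp_pos: [0.5586, 0.04, 0.0149]
eef_rot: [0.707, 0.707, -0.001, -0.0]
wrist_force: [0.0, -0.1, -2.5]
opening: 0.0308
gripper_force: 30.9
```

Run:
```python
from h import *
to((.558,.0400,.009),-90)
```

```text
t 29.55 tcp [0.5586 0.04   0.0149] yaw -0.01 F [ 0.  -0.1 -2.5] open 0.0308 inc [-0.     -0.0006  0.0059] spin 1.5705493111436248
```

Lower, open, turn 90° and squeeze once to centre it in y.

Emit:
send_rows --increments '[{"x":0,"y":-0.0005,"z":0.003,"spin":0,"grip":-0.4},{"x":0,"y":-0.0005,"z":0.0055,"spin":0,"grip":-0.4},{"x":0,"y":-0.0005,"z":0.0055,"spin":0,"grip":-0.4},{"x":0,"y":-0.0005,"z":0.0055,"spin":0,"grip":0},{"x":0,"y":-0.0005,"z":0.0055,"spin":0,"grip":0.3},{"x":0,"y":-0.0005,"z":0.0055,"spin":0,"grip":0.4},{"x":0,"y":-0.0005,"z":0.0055,"spin":0.17,"grip":0.4},{"x":0,"y":-0.0005,"z":0.0055,"spin":0.35,"grip":0.4},{"x":0,"y":-0.0005,"z":0.0055,"spin":0.53,"grip":0.4},{"x":0,"y":-0.0005,"z":0.0055,"spin":0.71,"grip":0.4}]'

```text
time_s: 30.8
tcp_pos: [0.5585, 0.0404, 0.0099]
eef_rot: [0.91, 0.415, 0.0, -0.0]
wrist_force: [-0.3, -0.8, -0.4]
opening: 0.0598
gripper_force: 0.0
```

Emit:
send_rows --grip_force 20 --increments '[{"x":0,"y":0,"z":0,"spin":0.18,"grip":0.4},{"x":0,"y":0,"z":0,"spin":0.36,"grip":0.4},{"x":0,"y":0,"z":0,"spin":0.54,"grip":0.4},{"x":0,"y":0,"z":0,"spin":0.72,"grip":0.4},{"x":0,"y":0,"z":0,"spin":0.86,"grip":0.4},{"x":0,"y":0,"z":0,"spin":0.86,"grip":-0.1},{"x":0,"y":0,"z":0,"spin":0.86,"grip":-0.4},{"x":0,"y":0,"z":0,"spin":0.86,"grip":-0.4},{"x":0,"y":0,"z":0,"spin":0.86,"grip":-0.4},{"x":0,"y":0,"z":0,"spin":0.86,"grip":-0.4}]'

```text
time_s: 32.05
tcp_pos: [0.5585, 0.0402, 0.0099]
eef_rot: [1.0, 0.001, 0.0, -0.0]
wrist_force: [0.2, -0.3, 1.6]
opening: 0.0314
gripper_force: 20.2
```

Emit:
send_rows --increments '[{"x":0,"y":0,"z":0,"spin":0,"grip":-0.1},{"x":0,"y":0,"z":0,"spin":0,"grip":0.2},{"x":0,"y":0,"z":0,"spin":0,"grip":0.3},{"x":0,"y":0,"z":0,"spin":0,"grip":0.3},{"x":0,"y":0,"z":-0.04,"spin":0,"grip":0.3},{"x":0,"y":0,"z":-0.09,"spin":0,"grip":0.3},{"x":0,"y":0,"z":-0.14,"spin":0,"grip":0.3},{"x":0,"y":0,"z":-0.17,"spin":0,"grip":0.3},{"x":0,"y":0,"z":-0.17,"spin":0,"grip":0.3},{"x":0,"y":0,"z":-0.17,"spin":0,"grip":0.3}]'

```text
time_s: 33.3
tcp_pos: [0.558, 0.0406, 0.1791]
eef_rot: [1.0, 0.0, -0.0, -0.0]
wrist_force: [-0.4, -0.1, -0.0]
opening: 0.0554
gripper_force: 0.0
```

Run:
```python
from h import *
to((.6085,-.3225,.15),-45)
```

```text
t 33.3 tcp [0.558  0.0406 0.1791] yaw -89.94 F [-0.4 -0.1 -0. ] open 0.0554 inc [0.0502 0.3631 0.0289] spin -0.7844108578716259
```

Emit:
send_rows --increments '[{"x":0.008,"y":0.06,"z":0,"spin":0,"grip":0.3},{"x":0.016,"y":0.12,"z":0,"spin":0,"grip":0.3},{"x":0.024,"y":0.18,"z":0,"spin":0,"grip":0.3},{"x":0.032,"y":0.24,"z":0,"spin":0,"grip":0.3},{"x":0.04,"y":0.3,"z":0,"spin":0,"grip":0.3},{"x":0.05,"y":0.3635,"z":0,"spin":0,"grip":0.3},{"x":0.05,"y":0.3635,"z":0.02,"spin":0,"grip":0.3},{"x":0.05,"y":0.3635,"z":0.04,"spin":0,"grip":0.3},{"x":0.05,"y":0.3635,"z":0.06,"spin":0,"grip":0.3},{"x":0.05,"y":0.3635,"z":0.075,"spin":0,"grip":0.3}]'

```text
time_s: 34.55
tcp_pos: [0.609, -0.3209, 0.1028]
eef_rot: [1.0, 0.002, -0.001, -0.001]
wrist_force: [-0.2, 0.5, 0.2]
opening: 0.0554
gripper_force: 0.0
```

Run:
```python
from h import *
to((.608,-.323,.011))
t=snap('top');s=snap('side'); u=proj(s,[[.608,-.323,.05]])[0].astype(int); print(u)
b=s['frame'][u[1]-50:u[1]+30,u[0]-40:u[0]+40,::-1]
w=[proj(t,[[.558,.04,.043]])[0].astype(int)]
a=t['frame'][w[0][1]-50:w[0][1]+50,w[0][0]-50:w[0][0]+50,::-1]
cv2.imwrite('pics/c10.png',np.hstack([cv2.resize(b,(400,400),interpolation=3),cv2.resize(a,(400,400),interpolation=3)]))
f=cv2.cvtColor(t['frame'],cv2.COLOR_RGB2HSV); c=cloud(t); near=np.hypot(c[...,0]-.558,c[...,1]-.04)<.04
m=near&(f[...,0]>15)&(f[...,0]<32)&(f[...,1]>100)&(t['depth']>0); q=c[m]; print('brass knob', q[q[:,2]>.038].mean(0),'body',np.ptp(q,0),q.mean(0))
from off import circ
g=np.load('pics/top.npz')
```

```text
t 34.55 tcp [ 0.609  -0.3209  0.1028] yaw -89.81 F [-0.2  0.5  0.2] open 0.0554 inc [-0.0009  0.0022  0.0918] spin None
[255 123]
brass knob [0.55833251 0.04054476 0.04330911] body [0.03047009 0.0309109  0.05143867] [0.55751768 0.03984185 0.03155151]
base [ 0.5653 -0.1101  0.0437]
rim [ 0.5719 -0.1144  0.0089]
```

View pics/c10.png

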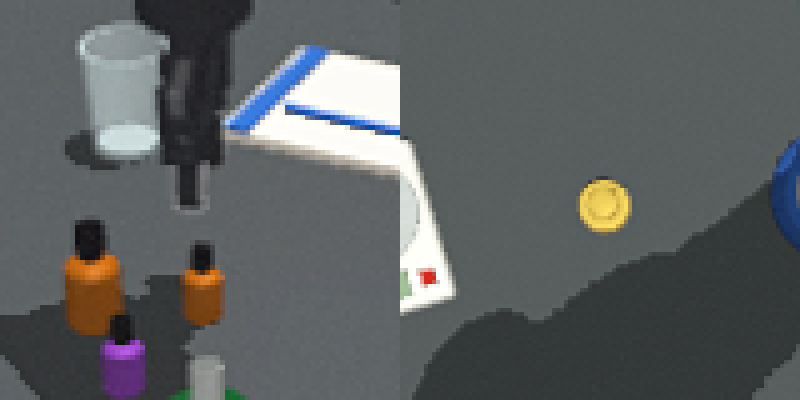

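The side crop shows the vial at (203,290) with the fingers above and slightly left of it, at (192,200). The brass weight stands between scale and base. I'll triangulate the vial cap.

Run:
```python
from h import *
s=load('side')
print(onz(s,[[255.6,122.1]],.055), 'foot front',onz(s,[[255.6,137.5]],.0))
f=cv2.cvtColor(s['frame'],cv2.COLOR_RGB2HSV)[115:140,247:265]; m=(f[...,0]>5)&(f[...,0]<20)&(f[...,1]>150); v,u=np.nonzero(m); print('amber',onz(s,[[u.mean()+247,v.mean()+115]],.018),np.ptp(u),np.ptp(v),u.mean()+247)
print(proj(s,[env.observe()['tcp_pos'],[.604,-.323,.02],[.609,-.323,.02]]))
k=cv2.imread('pics/top1.png'); g=cv2.cvtColor(k,cv2.COLOR_BGR2HSV)[236:262,594:622]; m=g[...,2]<45; v,u=np.nonzero(m); print('blackcap 800px',u.mean()+594,v.mean()+236,len(u))
t=load('top'); print(onz(t,[[(u.mean()+594.5)*.64-.5,(v.mean()+236.5)*.64-.5]],.05))
```

```text
[[ 0.60739205 -0.32537463  0.055     ]] foot front [[ 0.60698657 -0.31546413  0.        ]]
amber [[ 0.6099108  -0.32270788  0.018     ]] 8 10 255.0
[[254.72450494 110.24384283]
 [256.71015019 131.41255872]
 [255.26370644 131.30329979]]
blackcap 800px 608.5294117647059 247.23529411764707 17
[[ 0.60742252 -0.32260378  0.05      ]]
```

Emit:
send_rows --grip_force 20 --increments '[{"x":-0.001,"y":0.003,"z":0.02,"spin":0,"grip":0.3},{"x":-0.001,"y":0.003,"z":0.04,"spin":0,"grip":0.3},{"x":-0.001,"y":0.003,"z":0.06,"spin":0,"grip":0.3},{"x":-0.001,"y":0.003,"z":0.08,"spin":0,"grip":0.3},{"x":-0.001,"y":0.003,"z":0.091,"spin":0,"grip":0.3},{"x":-0.001,"y":0.003,"z":0.091,"spin":0,"grip":0.1},{"x":-0.001,"y":0.003,"z":0.091,"spin":0,"grip":-0.1},{"x":-0.001,"y":0.003,"z":0.091,"spin":0,"grip":-0.25},{"x":-0.001,"y":0.003,"z":0.091,"spin":0,"grip":-0.4},{"x":-0.001,"y":0.003,"z":0.091,"spin":0,"grip":-0.5}]'

```text
time_s: 35.9
tcp_pos: [0.608, -0.3264, 0.0145]
eef_rot: [1.0, 0.0, 0.0, 0.0]
wrist_force: [-0.8, 1.0, 5.9]
opening: 0.0267
gripper_force: 20.0
```

Emit:
send_rows --increments '[{"x":0,"y":0,"z":0,"spin":0,"grip":-0.5},{"x":0,"y":0,"z":0,"spin":0,"grip":-0.5},{"x":0,"y":0,"z":0,"spin":0,"grip":-0.5},{"x":0,"y":0,"z":-0.01,"spin":0,"grip":-0.5},{"x":0,"y":0,"z":-0.03,"spin":0,"grip":-0.5},{"x":0,"y":0,"z":-0.06,"spin":0,"grip":-0.5},{"x":0,"y":0,"z":-0.1,"spin":0,"grip":-0.5},{"x":0,"y":0,"z":-0.14,"spin":0,"grip":-0.5},{"x":0,"y":0,"z":-0.14,"spin":0,"grip":-0.5},{"x":0,"y":0,"z":-0.14,"spin":0,"grip":-0.5}]'

```text
time_s: 37.15
tcp_pos: [0.6076, -0.3261, 0.1542]
eef_rot: [1.0, 0.0, 0.0, -0.0]
wrist_force: [-0.5, 0.1, -0.8]
opening: 0.0269
gripper_force: 19.8
```

Run:
```python
from h import *
to((.636,.2145,.15),-70)
s=snap('side'); u=proj(s,[env.observe()['tcp_pos']])[0].astype(int)
b=s['frame'][u[1]-40:u[1]+40,u[0]-40:u[0]+40,::-1]
cv2.imwrite('pics/c11.png',cv2.resize(b,(400,400),interpolation=3))
```

```text
t 37.15 tcp [ 0.6076 -0.3261  0.1542] yaw -89.96 F [-0.5  0.1 -0.8] open 0.0269 inc [ 0.0288 -0.5405  0.0043] spin -0.34834904645053183
```

View pics/c11.png

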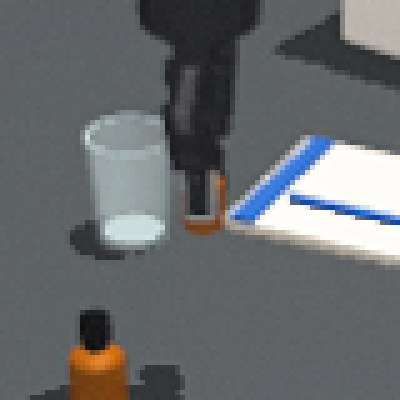

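The vial is held upright. Carrying it gently past the stack.

Emit:
send_rows --increments '[{"x":0.003,"y":-0.04,"z":0,"spin":0,"grip":-0.5},{"x":0.006,"y":-0.1,"z":0,"spin":0,"grip":-0.5},{"x":0.01,"y":-0.16,"z":0,"spin":0,"grip":-0.5},{"x":0.013,"y":-0.22,"z":0,"spin":-0.05,"grip":-0.5},{"x":0.016,"y":-0.28,"z":0,"spin":-0.1,"grip":-0.5},{"x":0.02,"y":-0.34,"z":0,"spin":-0.15,"grip":-0.5},{"x":0.023,"y":-0.4,"z":0,"spin":-0.2,"grip":-0.5},{"x":0.026,"y":-0.46,"z":0,"spin":-0.25,"grip":-0.5},{"x":0.028,"y":-0.51,"z":0,"spin":-0.29,"grip":-0.5},{"x":0.0285,"y":-0.5405,"z":0,"spin":-0.29,"grip":-0.5}]'

```text
time_s: 38.45
tcp_pos: [0.6347, 0.2179, 0.1525]
eef_rot: [0.989, 0.147, -0.001, -0.0]
wrist_force: [0.4, 0.3, 0.2]
opening: 0.0273
gripper_force: 19.9
```

Emit:
send_rows --increments '[{"x":0,"y":0,"z":0,"spin":0,"grip":-0.5},{"x":0,"y":0,"z":0.02,"spin":0,"grip":-0.5},{"x":0,"y":0,"z":0.05,"spin":0,"grip":-0.5},{"x":0,"y":0,"z":0.08,"spin":0,"grip":-0.5},{"x":0,"y":0,"z":0.11,"spin":0,"grip":-0.5},{"x":0,"y":0,"z":0.125,"spin":0,"grip":-0.5},{"x":0,"y":0,"z":0.13,"spin":0,"grip":-0.5},{"x":0,"y":0,"z":0.13,"spin":0,"grip":-0.5},{"x":0,"y":0,"z":0.13,"spin":0,"grip":-0.5},{"x":0,"y":0,"z":0.13,"spin":0,"grip":-0.5}]'

```text
time_s: 39.7
tcp_pos: [0.6361, 0.2146, 0.0246]
eef_rot: [0.989, 0.145, 0.001, -0.0]
wrist_force: [-0.5, 0.8, -0.1]
opening: 0.0271
gripper_force: 19.9
```

Run:
```python
from h import *
to((.636,.2145,.015),-73.4)
s=snap('side')
u=proj(s,[[.6,.2,.02]])[0].astype(int)
b=s['frame'][u[1]-50:u[1]+50,u[0]-60:u[0]+60,::-1]
cv2.imwrite('pics/c12.png',cv2.resize(b,(600,500),interpolation=3)); print(u)
```

```text
t 39.7 tcp [0.6361 0.2146 0.0246] yaw -73.33 F [-0.5  0.8 -0.1] open 0.0271 inc [-0.0001  0.0001  0.0096] spin 0.0012412776810653476
[222 239]
```

View pics/c12.png

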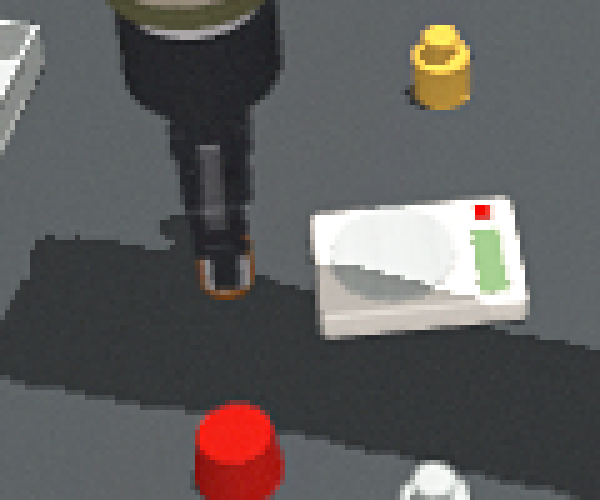

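The vial is at crop (227,275), 60 px (about 30 mm) behind the scale's back edge at x 315. Lowering and releasing.

Emit:
send_rows --increments '[{"x":0,"y":0,"z":0.004,"spin":0,"grip":-0.5},{"x":0,"y":0,"z":0.007,"spin":0,"grip":-0.5},{"x":0,"y":0,"z":0.009,"spin":0,"grip":-0.5},{"x":0,"y":0,"z":0.0102,"spin":0,"grip":-0.5},{"x":0,"y":0,"z":0.0102,"spin":0,"grip":-0.5},{"x":0,"y":0,"z":0.0102,"spin":0,"grip":-0.3},{"x":0,"y":0,"z":0.0102,"spin":0,"grip":-0.15},{"x":0,"y":0,"z":0.0102,"spin":0,"grip":0},{"x":0,"y":0,"z":0.0102,"spin":0,"grip":0.15},{"x":0,"y":0,"z":0.0102,"spin":0,"grip":0.3}]'

```text
time_s: 41.0
tcp_pos: [0.6357, 0.2144, 0.0135]
eef_rot: [0.989, 0.145, -0.0, -0.0]
wrist_force: [-0.1, 0.1, -0.1]
opening: 0.0554
gripper_force: 0.0
```

Emit:
send_rows --increments '[{"x":0,"y":0,"z":0,"spin":0,"grip":0.3},{"x":0,"y":0,"z":-0.02,"spin":0,"grip":0.3},{"x":0,"y":0,"z":-0.05,"spin":0,"grip":0.3},{"x":0,"y":0,"z":-0.1,"spin":0,"grip":0.3},{"x":0,"y":0,"z":-0.15,"spin":0,"grip":0.3},{"x":0,"y":0,"z":-0.2,"spin":0,"grip":0.3},{"x":-0.05,"y":-0.05,"z":-0.2,"spin":0,"grip":0.3},{"x":-0.1,"y":-0.1,"z":-0.2,"spin":0,"grip":0.3},{"x":-0.14,"y":-0.14,"z":-0.2,"spin":0,"grip":0.3},{"x":-0.18,"y":-0.18,"z":-0.2,"spin":0,"grip":0.3}]'

```text
time_s: 42.25
tcp_pos: [0.419, 0.3311, 0.2146]
eef_rot: [0.99, 0.144, 0.0, -0.0]
wrist_force: [-0.2, 0.7, 1.5]
opening: 0.0557
gripper_force: 0.0
```

Emit:
send_rows --increments '[{"x":-0.04,"y":-0.04,"z":0,"spin":0,"grip":0.3},{"x":-0.08,"y":-0.08,"z":0,"spin":0,"grip":0.3},{"x":-0.12,"y":-0.12,"z":0,"spin":0,"grip":0.3},{"x":-0.12,"y":-0.12,"z":0,"spin":0,"grip":0.3},{"x":-0.12,"y":-0.12,"z":0,"spin":0,"grip":0.3},{"x":-0.12,"y":-0.12,"z":0,"spin":0,"grip":0.3},{"x":-0.12,"y":-0.12,"z":0,"spin":0,"grip":0.3},{"x":-0.12,"y":-0.12,"z":0,"spin":0,"grip":0.3},{"x":-0.12,"y":-0.12,"z":0,"spin":0,"grip":0.3},{"x":-0.12,"y":-0.12,"z":0,"spin":0,"grip":0.3}]'

```text
time_s: 43.5
tcp_pos: [0.2711, 0.4112, 0.2138]
eef_rot: [0.989, 0.145, 0.0, 0.0]
wrist_force: [-0.8, 0.2, 0.4]
opening: 0.0554
gripper_force: 0.0
```

Run:
```python
from h import *
t=snap('top'); to((.5,.3,.2))
c=cloud(t); m=(t['depth']>0)&(np.hypot(c[...,0]-.636,c[...,1]-.2145)<.03)&(c[...,2]>.006); q=c[m]
if len(q): print('vial',len(q),q[:,2].max(),q[q[:,2]>.045].mean(0),'foot extents',q[:,:2].min(0),q[:,:2].max(0))
cv2.imwrite('pics/c13.png',cv2.resize(t['frame'][100:292,80:336,::-1],(800,600),interpolation=3))
```

```text
t 43.55 tcp [0.271  0.4112 0.2138] yaw -73.35 F [0.5 0.1 0.3] open 0.0556 inc [0.1875 0.1722 0.0138] spin None
vial 119 0.05928398746451902 [0.63635875 0.21429583 0.05435848] foot extents [0.61390923 0.20120862] [0.64844766 0.22704479]
```

View pics/c13.png

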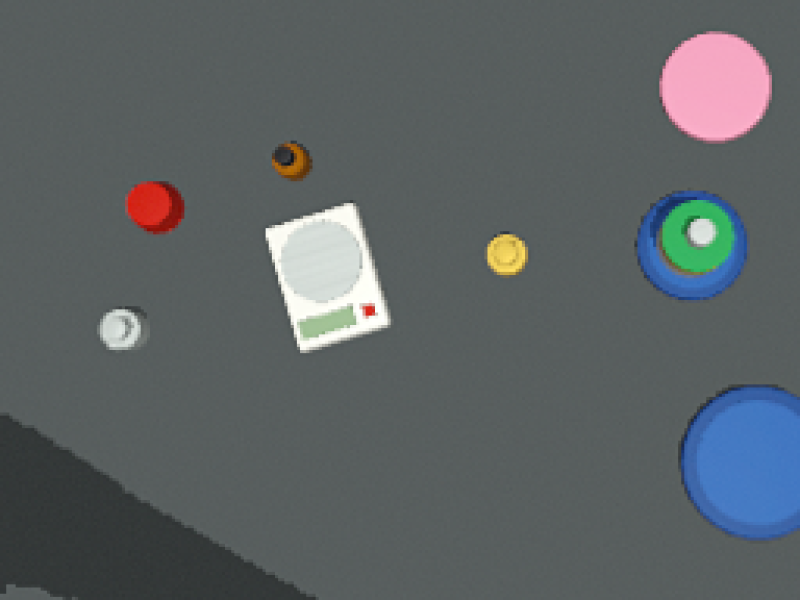

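The top view shows everything in place:
- **Vial:** standing at (293,160), about 3 cm behind the scale and centred on its axis.
- **Brass weight:** at (507,254), midway between scale and base.
- **Stack:** on the base at (695,240).
- **Stopper and steel weight:** not moved.

Handing in.

```bash
python3 -c "
from workcell import env
print(env.sign_off())"
```

```text
the job is handed in; nothing more can be done
None
```

The job is handed in at about 44 s of the 134 s allowed: the cell, ring and cap are stacked on the base, the brass weight stands midway to within about 1–2 mm, and the vial is upright about 3 cm behind the scale; sign-off gave no verdict.

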